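Index the contact-finger table and load the forked finger on its stop

TASK

On the index table, lift the plunger knob, turn the head until the forked contact finger stands over the tall slim stop post, and let the plunger drop fully home in its notch. Then gently press the forked finger's tip down onto that stop, hold it there for about a second to feel its stiffness, and let it spring back; do not bend the other two fingers or disturb the tweezers, hex key and green tray lying beside the table.

Things in the scene. Friction and masses are not known exactly. Their poses are not given: they have to be found in the camera images.
- index_table: Grey round base plate, 224 mm across, 14 mm thick, fixed to the bench; origin on the bench at its centre, on the vertical axis of the turning head. On it: a steel index plate (132 mm across, top 26 mm above the bench) with twelve 10 mm notches, every 30 degrees, and two stop posts 95 mm from the axis, at +60 and -60 degrees from +x, either one on either side.
- head (a joint): Turn of the head (aluminium spindle with three brass fingers, 120 degrees apart) in rad, positive anticlockwise from above. At the start 0: plunger home in the notch at the table's -x, forked finger along its +x. Turns freely, friction 0.1 N m, stays where left. Plunger home locks it with 1 degree of play. On the head only the plunger rises over 82 mm above the bench.
- plunger (a joint): Lift of the sprung plunger in m: 0 fully home in a notch, between 0.007 and 0.008 with its 8 mm round-nosed pin standing on the lands between notches, at most 0.014; clear of the notches above 0.008. Its spring pushes down with 6 N at home, 9.5 N at full lift. It rides on the head 55 mm from the axis, opposite the forked finger: pushing the lifted knob sideways turns the head.
- knob (a point): Centre of the plunger's round black fluted pull knob, 26 mm in diameter and 20 mm high (it spans 10 mm above and below this point); 98 mm above the bench when home. It does not turn on its own axis relative to the head.
- forked_finger: Brass leaf 20 mm wide, 2.4 mm thick, sticking out 68 mm radially from its clamp, split into two 7 mm prongs 6 mm apart (the other two fingers are not split). Origin at its root, 38 mm from the head's axis, 67 mm above the bench; x to the tip, z up when relaxed. About 0.5 N for each mm the tip is pressed down; springs back.
- fork_tip (a point): On top of the forked finger near its tip, midway between the prongs, 95 mm from the head's axis and 11 mm short of the prongs' ends, 68 mm above the bench when relaxed. Press here, across both prongs; the stop meets the finger after about 6 mm.
- slim_stop: Tall slim steel stop post, 46 mm high above the base plate, 10 mm thick with an 18 mm round flat cap and a hexagon foot. Origin at the centre of its foot on the base plate.
- slim_top (a point): Centre of the slim stop's flat top, 60 mm above the bench.
- stout_stop: Short stout steel stop post, 30 mm high above the base plate, 30 mm thick (the wrong one for the forked finger). Origin at the centre of its foot.
- wide_finger (a joint): Bend of the plain wide finger (20 mm wide to its end) in rad: 0 relaxed, positive when pressed down. Same length and height as the forked finger, 120 degrees anticlockwise from it seen from above. Leave it alone.
- narrow_finger (a joint): Bend of the finger that steps down to a narrow 9 mm end, in rad: 0 relaxed, positive when pressed down. Same length and height, 120 degrees clockwise from the forked finger. Leave it alone.
- sample_tray: Bystander: green tray with bushings, 144x206x35 mm. Origin at the centre of its underside. Leave it alone.
- tweezers: Bystander: steel tweezers, 122 mm long, on the bench beside the index table. Origin at the centre of its underside. Leave it alone.
- hex_key: Bystander: hexagon key, 88 mm long, on the bench beside the index table. Origin at the centre of its underside. Leave it alone.

How it is judged:
By the outcome, as a careful person would: the job done as asked, in the order asked, and still so for the second after the job is handed in, with the robot touching nothing.
It also fails if it takes over 48 s, if anything falls off the work surface, if the arm or the gripper's body presses on something with over 40 N, if the wrist force passes 120 N, or if a joint passes its speed limit or range.

ROBOT

A 6-joint arm with a two-finger parallel gripper is mounted at the origin on a cart in front of the work surface, level with it; the furniture and walls round the work are solid. World frame = base frame: x ahead of the robot, y to its left, z up, the work surface at z = 0. Lengths are in m, angles in degrees, forces in N, time in s.
With the tool pointing down it reaches from about 0.4 to 0.825 m from the base axis. Payload 7 kg.
Tool frame: the origin (TCP) lies between the finger pads; the fingertips stand 11 mm ahead of it and the grasp point (between the pads) lies 8 mm behind it; z points along the fingers, y is the direction in which the jaws open and shut (so a half turn about z gives the same grasp; the last joint's range is limited). The gripper opens to 88 mm and grips with 3 to 60 N. Pads are 19 mm wide; open, the fingers measure 130 mm over their backs; the gripper's body (78 mm by 193 mm) begins 47 mm behind the grasp point.
Start: joints at [-60.155, 20.546, 0.682, 0, -70.136, -16.507], TCP at [0.156, -0.657, 0.238] pointing down, gripper open.
Joint ranges: [-176.03, 176.03], [-82.01, 121.73], [-58.28, 71.71], [-173.87, 95.51], [-174.79, -0.11], [-173.66, 173.66]. Speed limits (degrees/s): [136.94, 136.94, 172.46, 180, 180, 180].

INTERFACE

Orientations are given as [roll, pitch, yaw] about the fixed x, y, z axes, in that order (R = Rz(yaw) Ry(pitch) Rx(roll)).
In Python, from plant import r gives the robot as it stands.
- The arm moves only by the shell command python3 -m inch 'ROWS' [OPENING] [FORCE]. ROWS is JSON, a list of rows, each an object of numbers: "x", "y", "z": the shift along the tool's x, y, z as a fraction of full scale; "yaw": the turn about the tool's z as a fraction of full scale. In form: [{"x": .., "y": .., "z": .., "yaw": ..}, ...]. A call has 1 to 5 rows; each row shifts and turns the pose as measured when the row begins, along the tool's axes as they then stand; what a row does not reach is not made up. Full scale, the value 1, is 0.025 m for a shift and 4 degrees for a turn. A row lasts 1/12 s, in which the tool goes at most 41.7 mm and 7.16 degrees, less where a joint would pass 70% of its speed; a pose out of reach is approached as far as the arm can. A call with a number of a shift or a turn outside -1 to 1 is refused whole. A call with a gripper value outside its range is refused whole. OPENING is the opening, from -1 (shut) to 1 (fully open), set as the call begins (- or left out, the last holds). The fingers move at their own pace and stop on an object; FORCE is the grip in N (left out, the last holds). Time passes only in rows, so rows that do not move let the fingers close. It gives the time, the measured TCP pose, the force and the opening at its end, in the units of the state.
- r.get_state(): the state, without advancing time (a new reading comes with each control period).
- r.capture(name): name is "scene" or "top" or "wrist"; returns (picture, depth): 384x512x3 uint8, red, green, blue; 384x512 float32, m along the optical axis (not along the pixel's ray), 0 where there is no reading.
- r.camera_info(name): a dict with "mtx" (3x3 intrinsics, pixels), "pose" (4x4, takes a point from camera to world coordinates). Camera axes: x right, y down, z forward; pixel columns grow to the right and rows downward; lengths in m; the calibration is good to about 2 mm. A picture is of the moment at which its call begins: read the wrist's pose just before it. camera_info takes no time and is no camera call; for the wrist camera it gives the pose at the moment of the call.
- r.close_job(): hands the job in, once; it reports no verdict.
The state is a dict: "time_s": time; "joints": joint angles; "qd": joint speeds; "joint_torque": joint torques, N m; "tcp_pos": TCP position; "eef_rot": TCP orientation; "contact_force": force on the tool from outside, world axes, zero at the start; "moment": the same for the moment, N m; "gripper_width": finger opening in m.
Only numpy, scipy, OpenCV 4.12 (cv2) and the standard library are available. Lean on these libraries where they do the work, as an engineer would, in place of code of your own. Each camera call takes 0.05 s, during which the arm holds its last target. There are 200 camera calls.

## Working session

There is one attempt and no reset: what is moved stays moved. The work goes in short steps, Python scripts to look and compute and a shell command to move; the robot and the scene stay as the last step left them, time stands still between calls to the robot, and variables do not carry over. Pictures are saved under pics/ and viewed, about 8 in all and at most 12, crops included, and the job is handed in when it is done.

```bash
ls; mkdir -p pics; python3 - <<'E'
from plant import r
import cv2,numpy as np
s=r.get_state();print(s)
for n in("scene","top"):
    im,d=r.capture(n);i=r.camera_info(n);cv2.imwrite(f"pics/{n}0.png",im[:,:,::-1]);np.savez(f"pics/{n}0.npz",im=im,d=d,K=i["mtx"],P=i["pose"]);print(n,np.round(i["mtx"],1).tolist(),np.round(i["pose"],3).tolist())
E
```

```text
pics
{'time_s': 0.0, 'joints': array([-6.01557409e+01,  2.05909546e+01,  6.33295788e-01, -2.05284627e-02,
       -7.01381853e+01, -1.65067157e+01]), 'qd': array([-0.06931606, -0.00206422,  0.08347839,  0.01390466, -0.00085816,
        0.00399597]), 'joint_torque': array([ 1.81842082e-03, -5.82716811e+01,  2.93071175e+01,  6.99735090e+00,
        6.83311999e-03, -1.44059295e-04]), 'tcp_pos': array([ 0.1555701 , -0.65632221,  0.23662321]), 'eef_rot': array([ 1.79902622e+02, -8.73189962e-03, -1.66669440e+02]), 'contact_force': array([ 0.40103235,  0.31836479, -0.41494439]), 'moment': array([-0.01437888,  0.02313367,  0.02278768]), 'gripper_width': 0.08761154227910246}
scene [[362.7, 0.0, 254.4], [0.0, 362.7, 190.5], [0.0, 0.0, 1.0]] [[0.621, -0.35, 0.701, -0.064], [-0.784, -0.284, 0.552, -0.628], [0.006, -0.892, -0.451, 0.473], [0.0, 0.0, 0.0, 1.0]]
top [[374.2, 0.0, 258.6], [0.0, 374.2, 187.2], [0.0, 0.0, 1.0]] [[0.002, -0.992, 0.129, 0.445], [-1.0, -0.006, -0.03, -0.156], [0.031, -0.129, -0.991, 0.915], [0.0, 0.0, 0.0, 1.0]]
```

View pics/top0.png

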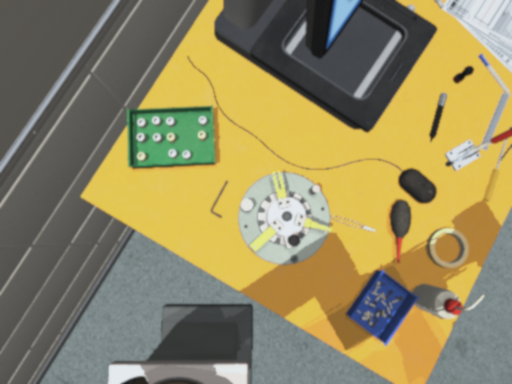

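View pics/scene0.png

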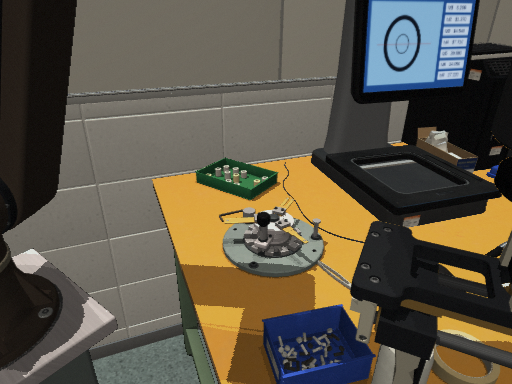

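The top view shows the table near (285,217), the knob near (294,240), the forked finger near (279,185), the likely slim post at (316,189) and the likely stout post at (249,205). The tweezers are at (355,224), the hex key at (220,200) and the tray at (172,137).

```bash
cat > h.py <<'E'
import numpy as np,cv2
def ray(K,P,u,v,z):
    d=P[:3,:3]@np.linalg.solve(K,[u,v,1.]);o=P[:3,3];return o+d*(z-o[2])/d[2]
def cloud(d,K,P):
    v,u=np.mgrid[:d.shape[0],:d.shape[1]];c=np.stack([(u-K[0,2])/K[0,0]*d,(v-K[1,2])/K[1,1]*d,d],-1)
    return c@P[:3,:3].T+P[:3,3]
E
python3 - <<'E'
from h import *
f=np.load("pics/top0.npz");im,d,K,P=[f[k] for k in("im","d","K","P")]
for n,u,v,z in[("centre",285,217,.014),("knob",294,240,.108),("fork",279,185,.068),("f2",262,240,.068),("f3",317,227,.068),("p1",316,189,.06),("p2",249,205,.044),("ctr80",287,216,.08),("tw",355,224,0),("hex",220,200,0)]:print(n,ray(K,P,u,v,z).round(3))
hsv=cv2.cvtColor(im,cv2.COLOR_RGB2HSV)
m=((hsv[...,1]<70)&(hsv[...,2]>90)).astype(np.uint8);m[:165]=0;m[270:]=0;m[:,:232]=0;m[:,335:]=0
C=max(cv2.findContours(m,0,2)[0],key=cv2.contourArea);e=cv2.fitEllipse(cv2.convexHull(C));print(e,ray(K,P,*e[0],.014))
w=cloud(d,K,P)
k=(w[...,2]>.095)&(w[...,2]<.125);k[:200]=0;k[265:]=0;k[:,:240]=0;k[:,340:]=0
print("knobcloud",k.sum(),w[k].mean(0) if k.any() else 0,np.argwhere(k).mean(0) if k.any() else 0)
x=cv2.resize(im[160:275,225:385],None,fx=5,fy=5,interpolation=cv2.INTER_CUBIC);cv2.imwrite("pics/crop.png",x[:,:,::-1])
E
```

```text
centre [ 0.491 -0.248  0.014]
knob [ 0.437 -0.257  0.108]
fork [ 0.561 -0.229  0.068]
f2 [ 0.436 -0.19   0.068]
f3 [ 0.465 -0.315  0.068]
p1 [ 0.553 -0.315  0.06 ]
p2 [ 0.517 -0.161  0.044]
ctr80 [ 0.489 -0.245  0.08 ]
tw [ 0.475 -0.421  0.   ]
hex [ 0.532 -0.09   0.   ]
((283.8809509277344, 217.80691528320312), (91.66665649414062, 91.97109985351562), 148.6046905517578) [ 0.48855707 -0.24489291  0.014     ]
knobcloud 117 [ 0.43616606 -0.25645411  0.10698108] [240.25641026 293.65811966]
```

View pics/crop.png

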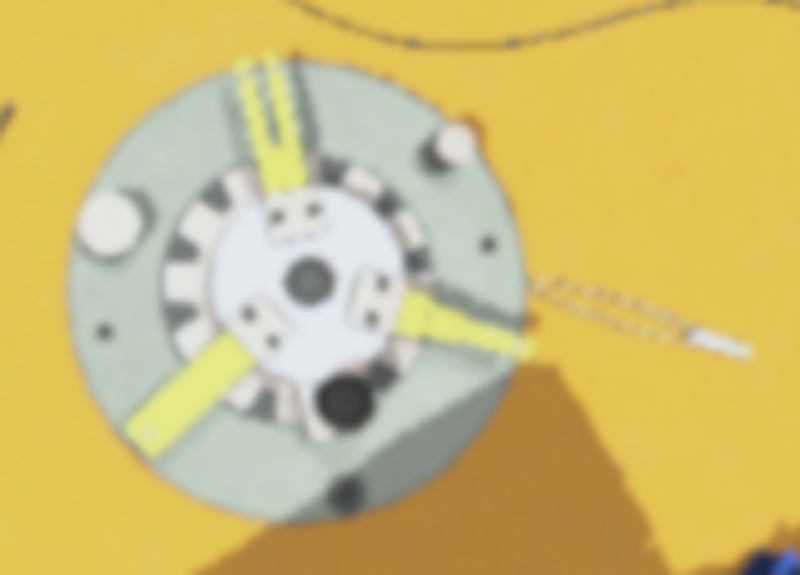

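The picture settles it: the forked finger points up and the slim post is at 60° clockwise from it, so the head has to turn −60°. The jaws are already tangential to the knob's circle. Next I move over the knob.

```bash
python3 -m inch '[{"x":-0.91,"y":0.81},{"x":-0.91,"y":0.81},{"x":-0.91,"y":0.81},{"x":-0.91,"y":0.81},{"x":-0.91,"y":0.81}]' 0.4 30; python3 -m inch '[{"x":-0.91,"y":0.81},{"x":-0.91,"y":0.81},{"x":-0.91,"y":0.81},{"x":-0.91,"y":0.81},{"x":-0.91,"y":0.81}]'
```

```text
validation failed for argument at $[0]...
validation failed for argument at $[0]...
```

```bash
python3 -m inch '[{"x":-0.91,"y":0.81,"z":0,"yaw":0},{"x":-0.91,"y":0.81,"z":0,"yaw":0},{"x":-0.91,"y":0.81,"z":0,"yaw":0},{"x":-0.91,"y":0.81,"z":0,"yaw":0},{"x":-0.91,"y":0.81,"z":0,"yaw":0}]' 0.4 30; python3 -m inch '[{"x":-0.91,"y":0.81,"z":0,"yaw":0},{"x":-0.91,"y":0.81,"z":0,"yaw":0},{"x":-0.91,"y":0.81,"z":0,"yaw":0},{"x":-0.91,"y":0.81,"z":0,"yaw":0},{"x":-0.91,"y":0.81,"z":0,"yaw":0}]'
```

```text
time_s: 0.52
tcp_pos: [0.2415, -0.5301, 0.2319]
eef_rot: [179.5, -0.2, -167.1]
contact_force: [0.8, -0.5, -0.0]
gripper_width: 0.0626
time_s: 0.93
tcp_pos: [0.3319, -0.3986, 0.2305]
eef_rot: [179.4, -0.3, -167.2]
contact_force: [1.3, -0.6, -0.2]
gripper_width: 0.0611
```

```bash
python3 -m inch '[{"x":-0.95,"y":0.84,"z":0.3,"yaw":0},{"x":-0.95,"y":0.84,"z":0.3,"yaw":0},{"x":-0.95,"y":0.84,"z":0.3,"yaw":0},{"x":-0.95,"y":0.84,"z":0.3,"yaw":0},{"x":-0.95,"y":0.84,"z":0.3,"yaw":0}]'; python3 -m inch '[{"x":-0.4,"y":0.3,"z":0,"yaw":0},{"x":0,"y":0,"z":0,"yaw":0},{"x":0,"y":0,"z":0,"yaw":0}]';  cat > wr.py <<'E'
import sys
from h import *
from plant import r
s=r.get_state();i=r.camera_info("wrist");im,d=r.capture("wrist")
n=sys.argv[1];cv2.imwrite(f"pics/{n}.png",im[:,:,::-1]);np.savez(f"pics/{n}.npz",im=im,d=d,K=i["mtx"],P=i["pose"])
print(s["tcp_pos"].round(4),s["eef_rot"].round(2),s["joints"].round(1),i["pose"].round(3).tolist(),i["mtx"].round(1).tolist())
E
python3 wr.py w1
```

```text
time_s: 1.35
tcp_pos: [0.4274, -0.2626, 0.1937]
eef_rot: [179.5, -0.1, -167.2]
contact_force: [1.0, 0.2, -0.6]
gripper_width: 0.061
time_s: 1.6
tcp_pos: [0.4375, -0.2474, 0.1914]
eef_rot: [179.3, -0.3, -166.9]
contact_force: [-1.2, -0.5, 0.2]
gripper_width: 0.0611
[ 0.4375 -0.2474  0.1914] [ 179.34   -0.28 -166.89] [ -7.5   6.8 -23.8  -0.6 -59.9 -69.1] [[-0.226, 0.941, 0.252, 0.369], [0.974, 0.215, 0.07, -0.266], [0.011, 0.262, -0.965, 0.339], [0.0, 0.0, 0.0, 1.0]] [[267.9, 0.0, 253.7], [0.0, 267.9, 193.3], [0.0, 0.0, 1.0]]
```

View pics/w1.png

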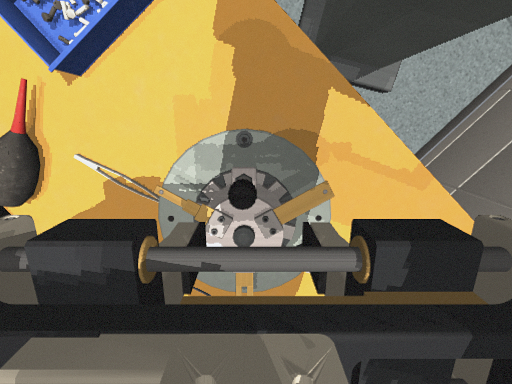

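The wrist view shows the knob at (242,193), the spindle hub at (244,237), and the jaws straddling them.

```bash
python3 - <<'E'
from h import *
f=np.load("pics/w1.npz");im,d,K,P=[f[k] for k in("im","d","K","P")]
w=cloud(d,K,P);k=np.zeros(d.shape,bool);k[170:212,220:265]=1
k&=(w[...,2]>.1)&(w[...,2]<.116)
p=w[k];c,rad=cv2.minEnclosingCircle(p[:,:2].astype(np.float32));print("knob",len(p),p.mean(0).round(4),np.round(c,4),rad)
print(ray(K,P,242.5,193,.108).round(4),"hub",ray(K,P,244,237,.08).round(4))
# top view knob mask
f=np.load("pics/top0.npz");g=cloud(f["d"],f["K"],f["P"]);k=(g[...,2]>.1)&(g[...,2]<.116);k[:225]=0;k[255:]=0;k[:,:275]=0;k[:,315:]=0
c,rad=cv2.minEnclosingCircle(g[k][:,:2].astype(np.float32));print("top",g[k].mean(0),c,rad)
E
```

```text
knob 647 [ 0.4333 -0.2594  0.1078] [ 0.4344 -0.2594] 0.013524213805794716
[ 0.4312 -0.2592  0.108 ] hub [ 0.485  -0.2466  0.08  ]
top [ 0.43613165 -0.256793    0.10728839] (0.43586739897727966, -0.25766721367836) 0.013195439241826534
```

```bash
python3 -m inch '[{"x":0.2,"y":-0.4,"z":0,"yaw":0.2},{"x":0,"y":0,"z":0.9,"yaw":0},{"x":0,"y":0,"z":0.9,"yaw":0},{"x":0,"y":0,"z":0,"yaw":0}]'
```

```text
time_s: 1.98
tcp_pos: [0.4334, -0.2629, 0.1471]
eef_rot: [179.5, -0.1, -168.0]
contact_force: [-0.3, 0.2, -0.2]
gripper_width: 0.0612
```

```bash
python3 -m inch '[{"x":-0.1,"y":0.18,"z":0.8,"yaw":0},{"x":0,"y":0,"z":0.8,"yaw":0},{"x":0,"y":0,"z":0,"yaw":0},{"x":0,"y":0,"z":0,"yaw":0}]'
```

```text
time_s: 2.32
tcp_pos: [0.4335, -0.2628, 0.1091]
eef_rot: [179.6, -0.1, -168.4]
contact_force: [-0.0, 0.1, 0.2]
gripper_width: 0.0613
```

```bash
python3 -m inch '[{"x":-0.1,"y":0.2,"z":0.3,"yaw":-0.1},{"x":0,"y":0,"z":0,"yaw":0},{"x":0,"y":0,"z":0,"yaw":0}]'
```

```text
time_s: 2.57
tcp_pos: [0.4361, -0.2588, 0.1045]
eef_rot: [179.7, 0.1, -168.0]
contact_force: [0.1, 0.3, 0.4]
gripper_width: 0.0615
```

```bash
python3 -m inch '[{"x":0,"y":0,"z":0,"yaw":0},{"x":0,"y":0,"z":0,"yaw":0}]'
```

```text
time_s: 2.73
tcp_pos: [0.4369, -0.2588, 0.1059]
eef_rot: [179.7, 0.2, -168.0]
contact_force: [-0.7, -0.9, 0.0]
gripper_width: 0.0612
```

```bash
python3 -m inch '[{"x":0.05,"y":0.03,"z":0.25,"yaw":0},{"x":0,"y":0,"z":0,"yaw":0}]'; python3 -m inch '[{"x":0,"y":0,"z":0,"yaw":0},{"x":0,"y":0,"z":0,"yaw":0},{"x":0,"y":0,"z":0,"yaw":0},{"x":0,"y":0,"z":0,"yaw":0},{"x":0,"y":0,"z":0,"yaw":0}]' -1 30
```

```text
time_s: 2.9
tcp_pos: [0.4361, -0.2583, 0.1002]
eef_rot: [179.8, 0.3, -168.0]
contact_force: [-0.7, -0.1, -0.2]
gripper_width: 0.0614
time_s: 3.32
tcp_pos: [0.436, -0.2582, 0.1001]
eef_rot: [179.8, 0.3, -168.0]
contact_force: [-0.5, 1.2, -0.2]
gripper_width: 0.0334
```

```bash
python3 -m inch '[{"x":0,"y":0,"z":0,"yaw":0},{"x":0,"y":0,"z":0,"yaw":0},{"x":0,"y":0,"z":0,"yaw":0},{"x":0,"y":0,"z":0,"yaw":0}]'
```

```text
time_s: 3.65
tcp_pos: [0.436, -0.2581, 0.1001]
eef_rot: [179.8, 0.3, -168.0]
contact_force: [-0.7, -0.0, -1.2]
gripper_width: 0.0252
```

```bash
python3 -m inch '[{"x":0,"y":0,"z":-0.25,"yaw":0},{"x":0,"y":0,"z":-0.22,"yaw":0},{"x":0,"y":0,"z":0,"yaw":0},{"x":0,"y":0,"z":0,"yaw":0}]'
```

```text
time_s: 3.98
tcp_pos: [0.4358, -0.2578, 0.1111]
eef_rot: [179.7, 0.3, -168.0]
contact_force: [1.6, -1.4, -9.9]
gripper_width: 0.0249
```

```bash
python3 -m inch '[{"x":0,"y":0.15,"z":0,"yaw":1},{"x":0,"y":0.15,"z":0,"yaw":1},{"x":0,"y":0.15,"z":0,"yaw":1},{"x":0,"y":0.15,"z":0,"yaw":1}]'
```

```text
time_s: 4.32
tcp_pos: [0.4345, -0.2427, 0.1101]
eef_rot: [179.6, 0.2, 175.4]
contact_force: [2.8, -0.8, -8.8]
gripper_width: 0.0253
```

```bash
python3 -m inch '[{"x":0,"y":0.15,"z":-0.03,"yaw":1},{"x":0,"y":0.15,"z":0,"yaw":1},{"x":0,"y":0.15,"z":0,"yaw":1},{"x":0,"y":0.15,"z":0,"yaw":1}]'
```

```text
time_s: 4.65
tcp_pos: [0.4376, -0.2274, 0.11]
eef_rot: [179.6, 0.1, 158.6]
contact_force: [3.3, -1.9, -9.1]
gripper_width: 0.0254
```

```bash
python3 -m inch '[{"x":0,"y":0.155,"z":-0.03,"yaw":1},{"x":0,"y":0.155,"z":0,"yaw":0.95},{"x":0,"y":0.155,"z":0,"yaw":0.95},{"x":0,"y":0.155,"z":0,"yaw":0.95},{"x":0,"y":0.155,"z":0,"yaw":0.95}]'
```

```text
time_s: 5.07
tcp_pos: [0.4472, -0.2108, 0.11]
eef_rot: [179.7, -0.0, 138.5]
contact_force: [1.9, -4.5, -8.9]
gripper_width: 0.0255
```

```bash
python3 -m inch '[{"x":0,"y":0.14,"z":-0.03,"yaw":0.8},{"x":0,"y":0.12,"z":0,"yaw":0.7},{"x":0,"y":0,"z":0,"yaw":0},{"x":0,"y":0,"z":0,"yaw":0}]'
```

```text
time_s: 5.4
tcp_pos: [0.4515, -0.2064, 0.1098]
eef_rot: [179.8, -0.1, 132.1]
contact_force: [2.9, -1.7, -9.2]
gripper_width: 0.025
```

```bash
python3 -m inch '[{"x":0,"y":0.045,"z":0,"yaw":0.1},{"x":0,"y":0,"z":0.16,"yaw":0},{"x":0,"y":0,"z":0,"yaw":0},{"x":0,"y":0,"z":0,"yaw":0}]'; python3 -m inch '[{"x":0,"y":0,"z":0.12,"yaw":0},{"x":0,"y":0,"z":0,"yaw":0},{"x":0,"y":0,"z":0,"yaw":0}]'
```

```text
time_s: 5.73
tcp_pos: [0.4518, -0.2062, 0.1052]
eef_rot: [179.8, -0.1, 131.8]
contact_force: [2.5, -2.4, -8.3]
gripper_width: 0.0251
time_s: 5.98
tcp_pos: [0.4517, -0.2062, 0.102]
eef_rot: [179.8, -0.1, 131.9]
contact_force: [2.7, -1.5, -6.3]
gripper_width: 0.0253
```

The force is still about −6 N with the plunger 2 mm above home, so the pin is entering the notch. I'll release it.

```bash
python3 -m inch '[{"x":0,"y":0,"z":0.07,"yaw":0},{"x":0,"y":0,"z":0,"yaw":0},{"x":0,"y":0,"z":0,"yaw":0}]'; python3 -m inch '[{"x":0,"y":0,"z":0,"yaw":0},{"x":0,"y":0,"z":0,"yaw":0},{"x":0,"y":0,"z":0,"yaw":0},{"x":0,"y":0,"z":0,"yaw":0}]' 0.4; python3 -m inch '[{"x":0,"y":0,"z":-0.8,"yaw":0},{"x":0,"y":0,"z":-0.9,"yaw":0},{"x":0,"y":0,"z":-0.9,"yaw":0},{"x":0,"y":0,"z":-0.9,"yaw":0},{"x":0,"y":0,"z":0,"yaw":0}]'; python3 wr.py w2; python3 - <<'E'
from h import *
from plant import r
i=r.camera_info("top");im,d=r.capture("top");np.savez("pics/top1.npz",im=im,d=d,K=i["mtx"],P=i["pose"])
w=np.load("pics/w2.npz")["im"]
cv2.imwrite("pics/both.png",np.hstack([cv2.resize(im[160:275,225:345],(400,383)),cv2.resize(w[130:320,150:350],(400,383))])[:,:,::-1])
E
```

```text
time_s: 6.23
tcp_pos: [0.4518, -0.2062, 0.1003]
eef_rot: [179.8, -0.1, 131.9]
contact_force: [1.6, -2.2, -6.5]
gripper_width: 0.025
time_s: 6.57
tcp_pos: [0.4522, -0.2062, 0.102]
eef_rot: [179.8, -0.0, 132.0]
contact_force: [0.1, -0.3, -0.6]
gripper_width: 0.0462
time_s: 6.98
tcp_pos: [0.4507, -0.2065, 0.1932]
eef_rot: [179.9, -0.1, 132.0]
contact_force: [1.3, -1.4, 0.2]
gripper_width: 0.061
[ 0.4507 -0.2065  0.1932] [ 1.7991e+02 -1.2000e-01  1.3199e+02] [  -2.     5.7  -25.    -0.2  -59.3 -136. ] [[0.744, 0.644, 0.178, 0.403], [0.668, -0.717, -0.197, -0.154], [0.001, 0.265, -0.964, 0.341], [0.0, 0.0, 0.0, 1.0]] [[267.9, 0.0, 253.7], [0.0, 267.9, 193.3], [0.0, 0.0, 1.0]]
```

View pics/both.png

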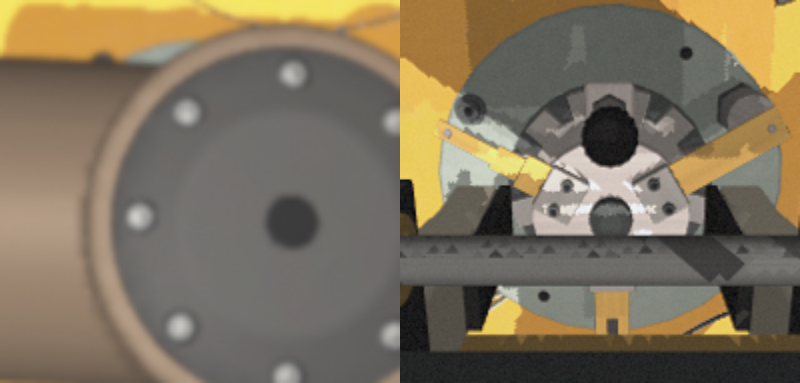

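View pics/w2.png

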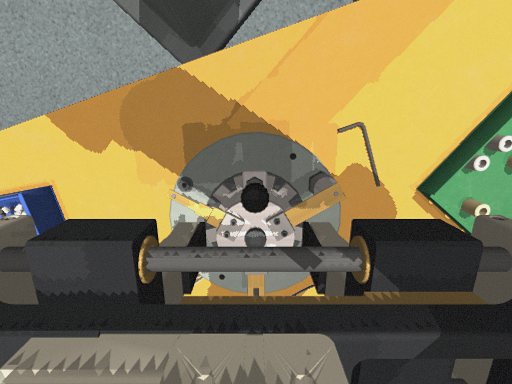

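The wrist view shows the knob at (255,196), the forked finger's slot near (256,292) pointing away below the knob, the hex key at (365,150) and the tray on the right, both undisturbed. The arm blocks the top camera. I'll check the knob height and angle from depth.

```bash
python3 - <<'E'
from h import *
f=np.load("pics/w2.npz");im,d,K,P=[f[k] for k in("im","d","K","P")]
w=cloud(d,K,P);k=np.zeros(d.shape,bool);k[172:218,235:277]=1
k&=(w[...,2]>.098)&(w[...,2]<.125);p=w[k]
c,_=cv2.minEnclosingCircle(p[:,:2].astype(np.float32));print(len(p),c,_,np.percentile(p[:,2],[20,50,80]).round(4))
f=np.load("pics/w1.npz");w1=cloud(f["d"],f["K"],f["P"]);q=w1[180:205,232:252,2];print("w1 knob z",np.median(q),"w2 same",np.median(w[185:207,246:264,2]))
C=np.array([.489,-.2455]);a=np.array(c)-C;print("angle",np.degrees(np.arctan2(a[1],a[0])),np.hypot(*a))
E
```

```text
644 (0.4507259130477905, -0.20628497004508972) 0.013539019040763378 [0.1067 0.1083 0.1091]
w1 knob z 0.10834470689573204 w2 same 0.1085345448428348
angle 134.30429697197857 0.054797119508143866
```

The plunger is home: its height matches the start within 0.2 mm, and the knob's chord gives a turn of about 60°. Now I close the jaws and go over the fork tip.

```bash
python3 -m inch '[{"x":-0.87,"y":0.02,"z":0,"yaw":0},{"x":-0.87,"y":0.02,"z":0,"yaw":0},{"x":-0.87,"y":0.02,"z":0,"yaw":0},{"x":-0.87,"y":0.02,"z":0,"yaw":0},{"x":-0.87,"y":0.02,"z":0,"yaw":0}]' -1 20; python3 -m inch '[{"x":-0.87,"y":0.02,"z":0,"yaw":0},{"x":-0.8,"y":0.02,"z":0,"yaw":0},{"x":0,"y":0,"z":0,"yaw":0},{"x":0,"y":0,"z":0,"yaw":0},{"x":0,"y":0,"z":0,"yaw":0}]'; python3 wr.py w3
python3 - <<'E'
from h import *
from plant import r
i=r.camera_info("top");im,d=r.capture("top");np.savez("pics/top2.npz",im=im,d=d,K=i["mtx"],P=i["pose"])
w=np.load("pics/w3.npz")["im"]; s,_=r.capture("scene")
cv2.imwrite("pics/b3.png",np.hstack([cv2.resize(s[180:300,200:340],(400,343)),cv2.resize(w,(400,343))])[:,:,::-1])
E
```

```text
time_s: 7.5
tcp_pos: [0.5215, -0.2845, 0.1856]
eef_rot: [-179.9, -0.6, 132.1]
contact_force: [0.5, 0.5, -0.4]
gripper_width: 0.0331
time_s: 7.92
tcp_pos: [0.5505, -0.3182, 0.1762]
eef_rot: [-179.6, -1.2, 131.9]
contact_force: [-0.1, -0.5, 0.5]
gripper_width: 0.0022
[ 0.5505 -0.3182  0.1762] [-179.59   -1.19  131.94] [ -12.7   20.1   -8.1   -0.4  -63.  -125.2] [[0.744, 0.649, 0.159, 0.505], [0.668, -0.72, -0.189, -0.267], [-0.008, 0.247, -0.969, 0.325], [0.0, 0.0, 0.0, 1.0]] [[267.9, 0.0, 253.7], [0.0, 267.9, 193.3], [0.0, 0.0, 1.0]]
```

View pics/b3.png

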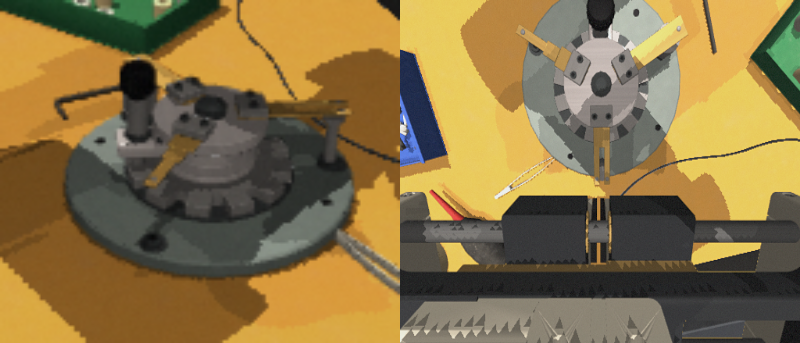

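The scene view shows the forked finger over the slim post. The wrist view shows the fork near (602,160) of the composite, in line with the closed jaws. I'll measure the fork in this view.

```bash
python3 - <<'E'
from h import *
f=np.load("pics/w3.npz");im,d,K,P=[f[k] for k in("im","d","K","P")]
w=cloud(d,K,P);m=np.zeros(d.shape,bool);m[138:212,235:285]=1
m&=(abs(w[...,2]-.067)<.004);p=w[m]
C=np.array([.4885,-.246]);a=p[:,:2]-C;R=np.hypot(*a.T);k=R>60e-3
t=np.degrees(np.arctan2(a[k,1],a[k,0]));print(k.sum(),"ang",np.median(t),t.min(),t.max(),"R",R.max(),"z",np.median(p[k,2]))
for lo in(70,80,90,100):
    q=p[(R>lo/1e3)&(R<lo/1e3+.006)];print(lo,len(q),q[:,:2].mean(0).round(4) if len(q) else 0)
for v in(195,205):
    print(v,ray(K,P,258,v,.068))
x=cv2.resize(im[130:270,190:330],(560,560),interpolation=cv2.INTER_NEAREST);cv2.imwrite("pics/c3.png",x[:,:,::-1])
E
```

```text
679 ang -47.62763803160512 -56.76016686333296 -39.39912016753002 R 0.10615832179403803 z 0.06839893388418494
70 83 [ 0.5371 -0.3001]
80 85 [ 0.5437 -0.3075]
90 84 [ 0.5506 -0.315 ]
100 84 [ 0.5578 -0.3219]
195 [ 0.55199958 -0.31579367  0.068     ]
205 [ 0.55894509 -0.32347107  0.068     ]
```

View pics/c3.png

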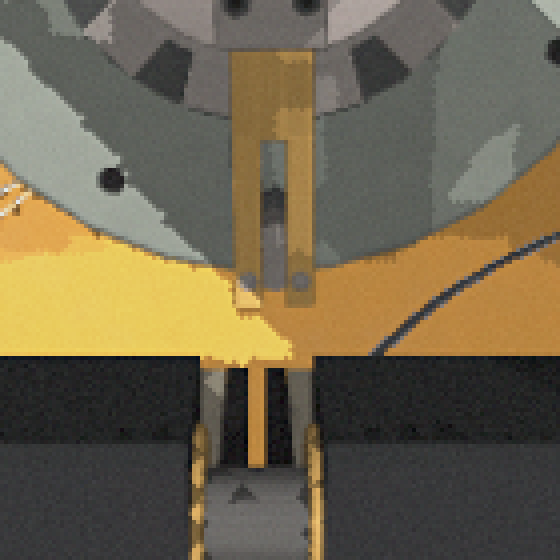

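Fork angle is −47.6° and tip radius 106 mm, as expected, so the press point is (0.5525, −0.3166). Descending.

```bash
python3 -m inch '[{"x":-0.09,"y":0.1,"z":0.8,"yaw":0},{"x":0,"y":0,"z":0.9,"yaw":0},{"x":0,"y":0,"z":0.9,"yaw":0},{"x":0,"y":0,"z":0,"yaw":0},{"x":0,"y":0,"z":0,"yaw":0}]'
```

```text
time_s: 8.48
tcp_pos: [0.5535, -0.3154, 0.1151]
eef_rot: [-179.9, -0.7, 132.2]
contact_force: [1.2, 0.9, 1.3]
gripper_width: 0.0005
```

```bash
python3 -m inch '[{"x":-0.09,"y":-0.06,"z":0.55,"yaw":0},{"x":0,"y":0,"z":0.5,"yaw":0},{"x":0,"y":0,"z":0,"yaw":0},{"x":0,"y":0,"z":0,"yaw":0}]'
```

```text
time_s: 8.82
tcp_pos: [0.5555, -0.3177, 0.0933]
eef_rot: [180.0, -0.4, 132.3]
contact_force: [1.1, -1.0, 0.6]
gripper_width: 0.0003
```

```bash
python3 -m inch '[{"x":0.05,"y":-0.05,"z":0.3,"yaw":0},{"x":0,"y":0,"z":0.1,"yaw":0},{"x":0,"y":0,"z":0,"yaw":0},{"x":0,"y":0,"z":0,"yaw":0}]'
```

```text
time_s: 9.15
tcp_pos: [0.5548, -0.3178, 0.0853]
eef_rot: [179.9, -0.3, 132.3]
contact_force: [0.8, -0.7, -0.5]
gripper_width: 0.0009
```

Now press gently in small steps, watching the vertical force.

```bash
python3 -m inch '[{"x":0,"y":-0.02,"z":0.15,"yaw":0},{"x":0,"y":0,"z":0.1,"yaw":0},{"x":0,"y":0,"z":0,"yaw":0}]'; python3 -m inch '[{"x":0,"y":0,"z":0.12,"yaw":0},{"x":0,"y":0,"z":0,"yaw":0}]';
```

```text
time_s: 9.4
tcp_pos: [0.5548, -0.3182, 0.0793]
eef_rot: [179.9, -0.2, 132.3]
contact_force: [0.3, -0.0, -0.9]
gripper_width: 0.0003
time_s: 9.57
tcp_pos: [0.555, -0.3184, 0.0762]
eef_rot: [179.9, -0.2, 132.3]
contact_force: [0.0, 0.5, 2.4]
gripper_width: 0.0006
```

```bash
python3 -m inch '[{"x":0,"y":0,"z":0.1,"yaw":0},{"x":0,"y":0,"z":0,"yaw":0}]'; python3 -m inch '[{"x":0,"y":0,"z":0.06,"yaw":0},{"x":0,"y":0,"z":0,"yaw":0}]'
```

```text
time_s: 9.73
tcp_pos: [0.5552, -0.3186, 0.0743]
eef_rot: [179.9, -0.1, 132.3]
contact_force: [-1.4, 1.3, 3.8]
gripper_width: 0.0005
time_s: 9.9
tcp_pos: [0.5552, -0.3186, 0.0742]
eef_rot: [179.9, -0.1, 132.4]
contact_force: [-2.4, 1.0, 4.0]
gripper_width: 0.0006
```

```bash
python3 -m inch '[{"x":0,"y":0,"z":0.08,"yaw":0},{"x":0,"y":0,"z":0,"yaw":0}]'; python3 -m inch '[{"x":0,"y":0,"z":0,"yaw":0},{"x":0,"y":0,"z":0,"yaw":0}]'
```

```text
time_s: 10.07
tcp_pos: [0.5552, -0.3186, 0.0743]
eef_rot: [179.9, -0.1, 132.4]
contact_force: [-1.9, 1.9, 2.8]
gripper_width: 0.0005
time_s: 10.23
tcp_pos: [0.5552, -0.3185, 0.075]
eef_rot: [179.9, -0.0, 132.4]
contact_force: [-0.3, 0.8, 2.1]
gripper_width: 0.0005
```

Idle rows give way to the spring, so the hold needs a steady small downward command.

```bash
python3 -m inch '[{"x":0,"y":0,"z":0.1,"yaw":0},{"x":0,"y":0,"z":0.1,"yaw":0},{"x":0,"y":0,"z":0.1,"yaw":0}]'
```

```text
time_s: 10.48
tcp_pos: [0.5555, -0.3188, 0.0733]
eef_rot: [179.9, 0.1, 132.6]
contact_force: [-8.4, 7.9, 27.3]
gripper_width: 0.0007
```

Stop met at TCP z ≈ 0.0735. I'll ease off and hold more lightly.

```bash
python3 -m inch '[{"x":0.02,"y":0,"z":0.02,"yaw":0},{"x":0,"y":0,"z":0.03,"yaw":0}]'
```

```text
time_s: 10.65
tcp_pos: [0.5554, -0.3185, 0.0743]
eef_rot: [179.9, 0.2, 132.6]
contact_force: [-1.9, 1.9, 4.4]
gripper_width: 0.0006
```

```bash
python3 -m inch '[{"x":0,"y":0,"z":0.06,"yaw":0},{"x":0,"y":0,"z":0.06,"yaw":0},{"x":0,"y":0,"z":0.06,"yaw":0}]'
```

```text
time_s: 10.9
tcp_pos: [0.5555, -0.3187, 0.0735]
eef_rot: [179.9, 0.3, 132.7]
contact_force: [-5.9, 5.9, 19.2]
gripper_width: 0.0005
```

```bash
python3 -m inch '[{"x":0.01,"y":0,"z":0.05,"yaw":0},{"x":0.01,"y":0,"z":0.05,"yaw":0}]'; python3 -m inch '[{"x":0.01,"y":0,"z":0.045,"yaw":0},{"x":0.01,"y":0,"z":0.045,"yaw":0}]'
```

```text
time_s: 11.07
tcp_pos: [0.5554, -0.3186, 0.0737]
eef_rot: [179.9, 0.4, 132.8]
contact_force: [-4.1, 3.0, 13.1]
gripper_width: 0.0002
time_s: 11.23
tcp_pos: [0.5554, -0.3186, 0.0738]
eef_rot: [179.9, 0.5, 132.8]
contact_force: [-4.4, 2.2, 13.5]
gripper_width: 0.0007
```

Steady at about 13 N, so I'll hold for a bit over a second.

```bash
python3 -m inch '[{"x":0.01,"y":0,"z":0.046,"yaw":0},{"x":0.01,"y":0,"z":0.046,"yaw":0},{"x":0.01,"y":0,"z":0.046,"yaw":0},{"x":0.01,"y":0,"z":0.046,"yaw":0}]'; python3 -m inch '[{"x":0.01,"y":0,"z":0.046,"yaw":0},{"x":0.01,"y":0,"z":0.046,"yaw":0},{"x":0.01,"y":0,"z":0.046,"yaw":0},{"x":0.01,"y":0,"z":0.046,"yaw":0}]';python3 -m inch '[{"x":0.01,"y":0,"z":0.046,"yaw":0},{"x":0.01,"y":0,"z":0.046,"yaw":0},{"x":0.01,"y":0,"z":0.046,"yaw":0}]'
```

```text
time_s: 11.57
tcp_pos: [0.5554, -0.3186, 0.0738]
eef_rot: [179.9, 0.7, 132.9]
contact_force: [-4.3, 2.3, 13.6]
gripper_width: 0.0003
time_s: 11.9
tcp_pos: [0.5554, -0.3185, 0.0738]
eef_rot: [179.9, 0.8, 133.0]
contact_force: [-4.7, 2.9, 14.5]
gripper_width: 0.0004
time_s: 12.15
tcp_pos: [0.5554, -0.3185, 0.0738]
eef_rot: [179.9, 1.0, 133.1]
contact_force: [-4.5, 2.8, 14.5]
gripper_width: 0.0003
```

```bash
python3 -m inch '[{"x":0,"y":0,"z":-0.2,"yaw":0},{"x":0,"y":0,"z":-0.3,"yaw":0},{"x":0,"y":0,"z":-0.5,"yaw":0},{"x":0,"y":0,"z":-0.8,"yaw":0},{"x":0,"y":0,"z":-0.8,"yaw":0}]'; python3 -m inch '[{"x":0,"y":0,"z":-0.8,"yaw":0},{"x":0,"y":0,"z":-0.8,"yaw":0},{"x":0,"y":0,"z":0,"yaw":0},{"x":0,"y":0,"z":0,"yaw":0}]'; python3 wr.py w4; python3 - <<'E'
from h import *
from plant import r
f=np.load("pics/w4.npz");im,d,K,P=[f[k] for k in("im","d","K","P")]
w=cloud(d,K,P);C=np.array([.4885,-.246]);a=w[...,:2]-C;R=np.hypot(a[...,0],a[...,1]);T=np.degrees(np.arctan2(a[...,1],a[...,0]))
for n,t in(("fork",-47.6),("wide",72.4),("narrow",-167.6)):
    m=(abs(T-t)<8)&(R>.06)&(R<.107)&(w[...,2]>.05)&(w[...,2]<.08);print(n,m.sum(),np.median(w[m][:,2]) if m.any() else 0,np.median(T[m]) if m.any() else 0,R[m].max() if m.any() else 0)
k=(w[...,2]>.095)&(w[...,2]<.12)&(R<.08);print("knob",k.sum(),w[k].mean(0).round(4) if k.any() else 0,np.percentile(w[k][:,2],80) if k.any() else 0)
s,_=r.capture("scene")
cv2.imwrite("pics/b4.png",np.hstack([cv2.resize(s[150:300,180:360],(400,333)),cv2.resize(im,(400,333))])[:,:,::-1])
E
```

```text
time_s: 12.57
tcp_pos: [0.5519, -0.3168, 0.135]
eef_rot: [-179.8, 0.5, 133.0]
contact_force: [0.4, 0.7, 1.0]
gripper_width: 0.0001
time_s: 12.9
tcp_pos: [0.5532, -0.317, 0.1803]
eef_rot: [-180.0, 0.7, 133.0]
contact_force: [-0.9, -0.1, -1.1]
gripper_width: 0.0004
[ 0.5532 -0.317   0.1803] [-179.98    0.7   133.03] [ -12.1   19.    -9.6    0.5  -60.9 -125.1] [[0.731, 0.655, 0.189, 0.503], [0.682, -0.702, -0.205, -0.264], [-0.001, 0.279, -0.96, 0.327], [0.0, 0.0, 0.0, 1.0]] [[267.9, 0.0, 253.7], [0.0, 267.9, 193.3], [0.0, 0.0, 1.0]]
fork 740 0.06834520251113421 -47.41464961157734 0.1058214616865196
wide 1325 0.06832018124480693 72.73170438975345 0.10530996596031096
narrow 718 0.06842759766340475 -166.63315124463705 0.1065471368097301
knob 839 [ 0.4553 -0.2111  0.1066] 0.10902851910853552
```

View pics/b4.png

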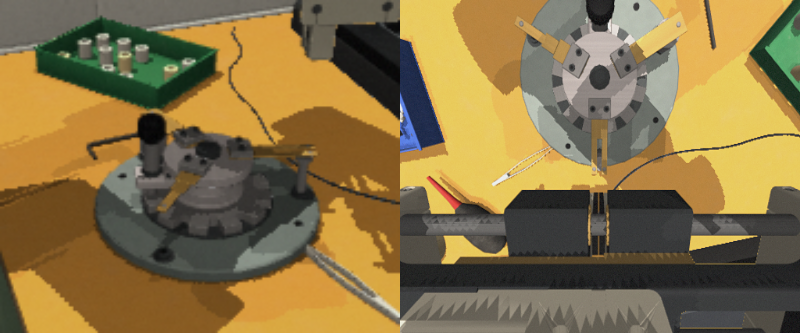

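All three fingers are level at 68 mm, the knob is home, the forked finger stands over the slim post, and the tray, hex key and tweezers look where they were. The arm is clear, so I'm handing in.

```bash
python3 -c "
from plant import r
print(r.close_job(), r.get_state()['time_s'])"
```

```text
the job is handed in; nothing more can be done
the job is handed in; nothing more can be done
```

The job is done and handed in at about 13 s of the 48 s allowed. No verdict is reported.

- **Turn:** I lifted the knob about 11 mm, turned the head 60° clockwise and let the plunger drop home. By depth, the knob's height matched its start within 0.2 mm. The forked finger stood at −47.6°, over the slim stop measured at about −47.3°.
- **Press:** The finger met the stop at about 5–6 mm of travel, and I held it at about 13–14 N for roughly 1.2 s. Before the hold, the finger touched the stop once at about 27 N and lifted off again while I tuned the push, so that first contact was harder than gentle.
- **Stiffness:** The readings before the stop suggest roughly 0.9 N/mm, more than the 0.5 N/mm given. The force reading has about 1 N of noise, and the jaws' inner edge probably bore on the finger nearer its root.
- **Last checks:** All three fingers were level at 68 mm, the knob was home, and the robot was clear of everything. The tray, hex key and tweezers looked undisturbed in the pictures, though I did not re-measure them.

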